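# Lock a coupling into its packing cradle

### The job

Lock the capped coupling into its cradle: push the red lever post round with a fingertip until the slot in the blue disc lines up with the steel bar, then push the green paddle so that the bar slides through the slot and across the front of the coupling, fully home in the keeper. Only push, gently, with the fingertips or the outside of the fingers: grip and lift nothing, leave the coupling lying in its cradle and the other things on the bench where they are, and finish clear of everything.

Things in the scene. Friction and masses are not known exactly. Their poses are not given: they have to be found in the camera images.
- cradle_lock: Locking fixture: grey base fixed to the bench, 410 mm long. Origin on the bench (z = 0) under the disc's axis. Its x axis is the way the bar travels (roughly to the robot's left), z up, y roughly towards the robot. Two dark steel guide rails for the bar lie along its x from -260 to -50 mm, within 19 mm either side of the axis, top at z 42 mm.
- lock_disc (a joint): Turn of the disc about the vertical through the fixture's origin, rad, anticlockwise from above. 0: slot in line with the bar. Starts at 0.5 to 1.2 (lever leaning towards the paddle), so turn it clockwise. Range -0.6 to 1.45; it stays where left (about 2 N at the post turns it). The bar enters only within about 0.15 rad.
- disc_centre (a point): Centre of the blue disc's top face, on its axis, z 40 mm. The disc is 76 mm across; its slot runs right across it, 20 mm wide with slightly flared mouths, for the 14 mm bar.
- lever_post (a point): Red round upright post at the end of the disc's steel lever: 16 mm in diameter, z 46 to 92 mm; this point is on its axis at z 70 mm, 60 mm from the disc's axis. The lever is square to the slot: with the disc at 0 the post is at y +60 mm in the fixture's frame.
- lock_bar (a joint): Slide of the bar along the fixture's x, m. 0: fully back (starts at 0 to 0.010); 0.186: fully home against its stop, nose in the keeper. If the disc is not lined up the nose strikes it at about 0.014. About 2 N slides it; it stays where left.
- paddle (a point): Centre of the green upright paddle on the bar's tail: 8 mm thick along the fixture's x, 36 mm wide along its y, z 45 to 89 mm; this point at z 67 mm, on the fixture's x axis at -244 mm + the bar's slide.
- bar_nose (a point): Tip of the 14 mm square steel bar, 192 mm ahead of the paddle, z 28 mm; tapered to 8 mm wide over the last 16 mm.
- coupling_mid (a point): Centre of the coupling to be locked in (dark middle, yellow end caps, 54 mm in diameter, 77 mm long), loose in the grey trough at fixture x 48 to 112, y -12 to -108 mm, axis along the fixture's y, top at z 68 mm. The bar crosses in front of it into the keeper, an dark steel arch at fixture x 117 to 137 mm, 44 mm high.
- cap: Loose yellow end cap, 91 mm across, 16 mm high, on the bench on the far side of the fixture; origin at its underside. Bystander.
- marker: Loose black and white marker, 135 mm long, 16 mm thick, on the far side of the guide rails; origin at its underside. Bystander.
- spare_coupling: Loose small coupling with two yellow caps, 90 mm long, 55 mm high, on the robot's side of the fixture, near the keeper; origin at its underside. Bystander.
- label_pad: Loose pad of cards, 79 x 97 x 11 mm, to the right; origin at its underside. Bystander.
- nail_tin: Loose open tin of nails, 78 x 86 x 38 mm, to the right; origin at its underside. Bystander.

How it is judged:
By the outcome, as a careful person would: the job done as asked, in the order asked, and still so for the second after the job is handed in, with the robot touching nothing.
It also fails if it takes over 54 s, if anything falls off the work surface, if the arm or the gripper's body presses on something with over 40 N, if the wrist force passes 120 N, or if a joint passes its speed limit or range.

### The arm

A 6-joint arm with a two-finger parallel gripper is mounted at the origin on a cart in front of the work surface, level with it; the furniture and walls round the work are solid. World frame = base frame: x ahead of the robot, y to its left, z up, the work surface at z = 0. Lengths are in m, angles in rad, forces in N, time in s.
With the tool pointing down it reaches from about 0.275 to 0.725 m from the base axis. Payload 5.6 kg.
Tool frame: the origin (TCP) lies at the very end of the fingers, on their centre line; the grasp point (between the pads) lies 19 mm behind it; z points along the fingers, y is the line along which they close (so a half turn about z gives the same grasp; the last joint's range is limited). The gripper opens to 85 mm and grips with 20 to 120 N. Pads are 22 mm wide; open, the fingers measure 114 mm over their backs; the gripper's body (76 mm by 85 mm) begins 54 mm behind the grasp point. The pads swing forward as they close: fully open they stand 13 mm farther back than shut.
Start: joints at [1.574, 0.255, 0.108, 0, -1.424, -0.285], TCP at [0.153, 0.528, 0.231] pointing down, gripper open.
Joint ranges: [-2.95, 2.95], [-1.21, 1.97], [-1.09, 1.5], [-2.87, 1.71], [-2.94, -0.07], [-3.05, 3.05]. Speed limits (rad/s): [2.57, 2.57, 3.14, 3.14, 3.14, 3.14].

### API

Orientations are given as a rotation vector (axis times angle).
In Python, from station import ctrl, optics, recognise, tip_of gives the robot as it stands.
- The arm moves only by the tool play_rows, never from a script. Its argument "steps" is a list that holds one entry, the list of rows, each a list of 7 numbers: the shift along the tool's x, y, z each as a share of 300 mm, from -1 to 1, then the turn, a rotation vector about the tool's x, y, z each as a share of 45 degrees, from -1 to 1, then the closure in counts, from 0 (fully open) to 255 (shut). In form: [[[dx, dy, dz, rx, ry, rz, grip], ...]]. A call has exactly 8 rows; each row is the pose to reach, as a shift and turn from the pose commanded when the call began, along the tool's axes at that moment; what a row does not reach only later rows make up. A row lasts 1/12 s, in which the tool goes at most 41.7 mm and 7.16 degrees, less where a joint would pass 70% of its speed; a pose out of reach is approached as far as the arm can. A call with a number of a shift or a turn outside -1 to 1 is refused whole. A call with a gripper value outside its range is refused whole. The fingers move at their own pace and stop on an object; the grip force is fixed at half the most. Time passes only in rows, so rows that repeat a pose let the fingers close, or fill a call up. It gives the time, the measured TCP pose, the force, the opening and the grip force at its end, in the units of the state.
- ctrl.state(): the state, without advancing time (a new reading comes with each control period).
- optics.snapshot(name): name is "scene" or "side" or "wrist"; returns (picture, depth): 420x560x3 uint8, red, green, blue; 420x560 float32, m along the optical axis (not along the pixel's ray), 0 where there is no reading.
- optics.get_calibration(name): a dict with "intrinsics" (3x3 intrinsics, pixels), "T" (4x4, takes a point from camera to world coordinates); the wrist camera has in their place "mount" (4x4, takes a point from camera to tool coordinates, whose origin is the TCP and whose axes are the flange's). Camera axes: x right, y up, looking along -z (the intrinsics and any distortion apply to the point x, -y, -z); pixel columns grow to the right and rows downward; lengths in m; the calibration is good to about 2 mm. A picture is of the moment at which its call begins: read the wrist's pose just before it. get_calibration takes no time and is no camera call.
- ctrl.finish_job(): hands the job in; it is judged then, once.
Trained networks look in the newest picture that a camera, given by its name, has taken for a name from the list of things; names that differ only in an ending like _2 or _b are one class to them, and where a whole thing is asked for, a point or a joint stands for the part that bears it (a point fixed in the world has none). Each returns a list of dicts, best first, with "p" (0 to 1); they miss things now and then, are a little off and sometimes report something else, mostly with a low value. They report only what shows in the picture. A call takes as long as a camera call.
- recognise(camera, target): "rect" ([centre column, centre row, width, height] in pixels, round what is visible of it).
- tip_of(camera, target): "centre" ([row, column] in pixels: a listed point, or the origin of a listed thing).
The state is a dict: "time_s": time; "joint_positions": joint angles; "qd": joint speeds; "tau": joint torques, N m; "eef_pos": TCP position; "eef_rot": TCP orientation; "ft_force": force on the tool from outside, world axes, zero at the start; "wrist_torque": the same for the moment, N m; "width": finger opening in m; "gripper_force": force on a finger pad.
Only numpy, scipy, OpenCV 4.12 (cv2) and the standard library are available. Lean on these libraries where they do the work, as an engineer would, in place of code of your own. Each camera call takes 0.05 s, during which the arm holds its last target. There are 200 camera calls.

## Working session

There is one attempt and no reset: what is moved stays moved. The work goes in short steps, Python scripts to look and compute and a tool call to move; the robot and the scene stay as the last step left them, time stands still between calls to the robot, and variables do not carry over. Pictures are saved under pics/ and viewed, at most 10 in all, crops included, and the job is handed in when it is done.

Besides the shell and the picture viewer there is one more tool, called after "Call:" as name(argument=value, ...), one argument or row to a line, values as JSON. play_rows: Moves the arm, as the interface text tells. Its arguments: {"type":"object","properties":{"steps":{"type":"array","items":{"type":"array","items":{"type":"array","items":{"type":"number"}}}}},"required":["steps"]}

```bash
mkdir -p pics; ls; cat > h.py <<'E'
import numpy as np,cv2
from scipy.spatial.transform import Rotation as R
from station import ctrl,optics,recognise,tip_of
def T(name,st=None):
    c=optics.get_calibration(name)
    if name=='wrist':
        M=np.eye(4);M[:3,:3]=R.from_rotvec(st['eef_rot']).as_matrix();M[:3,3]=st['eef_pos'];return c['intrinsics'],M@c['mount'],c
    return c['intrinsics'],np.array(c['T']),c
def ray(name,row,col,z,st=None):
    "point on pixel's ray at world height z"
    K,M,_=T(name,st);K=np.array(K)
    d=M[:3,:3]@np.array([(col-K[0,2])/K[0,0],-(row-K[1,2])/K[1,1],-1]);o=M[:3,3]
    return o+d*(z-o[2])/d[2]
def dep(name,row,col,D,st=None):
    K,M,_=T(name,st);d=np.median(D[int(row)-1:int(row)+2,int(col)-1:int(col)+2])
    return (M@np.array([(col-K[0][2])/K[0][0]*d,-(row-K[1][2])/K[1][1]*d,-d,1]))[:3]
Z=dict(disc_centre=.04,lever_post=.07,paddle=.067,bar_nose=.028,coupling_mid=.041,cap=0,marker=0,spare_coupling=0,label_pad=0,nail_tin=0)
E
python3 - <<'E'
from h import *
st=ctrl.state();print(st)
for n in ['scene','side']:
    p,D=optics.snapshot(n);cv2.imwrite(f'pics/{n}0.png',p[:,:,::-1])
    print(n,{k:v for k,v in T(n)[2].items() if k!='T'})
    for t in Z:
        r=tip_of(n,t)
        for q in r[:2]: print(t,np.round(q['centre']),round(q['p'],2),ray(n,*q['centre'],Z[t]).round(3))
E
```

```text
pics
{'time_s': 0.0, 'joint_positions': array([ 1.57359501e+00,  2.55789603e-01,  1.07006795e-01, -4.73651332e-04,
       -1.42388938e+00, -2.84612026e-01]), 'qd': array([-0.00280675,  0.00010793,  0.00093722,  0.00021508,  0.00046178,
        0.00031892]), 'tau': array([ 8.19409015e-04, -3.86629915e+01,  2.37936759e+01,  5.36487043e+00,
       -6.06681977e-03,  8.02148833e-06]), 'eef_pos': array([0.15275363, 0.52785354, 0.23037438]), 'eef_rot': array([ 3.10853659e+00, -4.41046252e-01, -3.06133939e-04]), 'ft_force': array([ 0.23051583, -0.39787133, -0.10119063]), 'wrist_torque': array([-0.01026609, -0.00587007,  0.01585864]), 'gripper_force': 0.0, 'width': 0.0854025940764246}
scene {'intrinsics': array([[495.94422222,   0.        , 284.96453748],
       [  0.        , 495.94422222, 213.3284291 ],
       [  0.        ,   0.        ,   1.        ]])}
disc_centre [174. 244.] 0.85 [0.602 0.129 0.04 ]
disc_centre [184. 243.] 0.75 [0.579 0.098 0.04 ]
lever_post [176. 230.] 0.57 [0.553 0.112 0.07 ]
paddle [223. 282.] 0.88 [ 0.555 -0.098  0.067]
paddle [181. 286.] 0.56 [0.65  0.013 0.067]
ba
[... 421 characters left out ...]
  0.        , 280.77704658],
       [  0.        , 405.20351245, 204.51991835],
       [  0.        ,   0.        ,   1.        ]])}
disc_centre [181. 220.] 0.69 [0.599 0.123 0.04 ]
lever_post [190. 224.] 0.55 [0.557 0.088 0.07 ]
paddle [214. 292.] 0.53 [ 0.553 -0.104  0.067]
bar_nose [186. 230.] 0.79 [0.602 0.094 0.028]
bar_nose [148. 208.] 0.64 [0.703 0.211 0.028]
coupling_mid [153. 209.] 0.73 [0.678 0.195 0.041]
cap [172. 250.] 0.63 [0.685 0.071 0.   ]
marker [198. 284.] 0.68 [ 0.633 -0.054  0.   ]
marker [185. 219.] 0.41 [0.608 0.137 0.   ]
spare_coupling [197. 166.] 0.93 [0.521 0.261 0.   ]
label_pad [244. 393.] 0.84 [ 0.597 -0.373  0.   ]
nail_tin [292. 363.] 0.6 [ 0.439 -0.33   0.   ]
```

```bash
python3 - <<'E'
import cv2
a=cv2.imread('pics/scene0.png')[120:260,170:350];b=cv2.imread('pics/side0.png')[120:260,140:320]
cv2.imwrite('pics/c0.png',cv2.resize(cv2.vconcat([a,b]),None,fx=2.14,fy=2.14) if 0 else cv2.vconcat([cv2.resize(a[:, :],(386,300)),cv2.resize(b,(386,300))]))
cv2.imwrite('pics/c0.png',cv2.hconcat([cv2.resize(a,(400,311)),cv2.resize(b,(400,311))]))
E
```

```text
(no output)
```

View pics/c0.png

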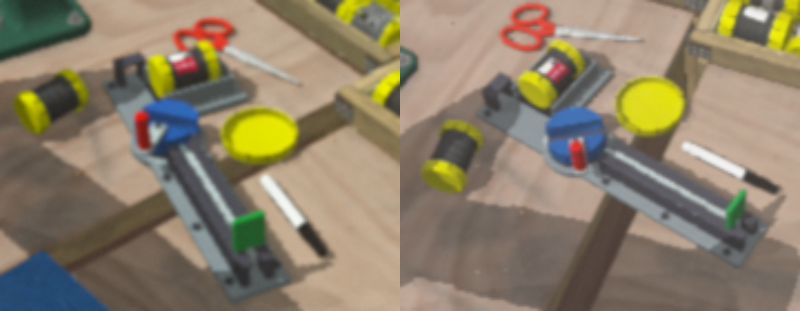

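```bash
cat >> h.py <<'E'
O=np.array([.600,.126]);FX=np.array([.2,.98]);FX/=np.linalg.norm(FX);FY=np.array([-FX[1],FX[0]])
def fw(x,y): return O+x*FX+y*FY
def wf(p): d=np.array(p[:2])-O;return np.array([d@FX,d@FY])*1000
RT=R.from_matrix(np.array([[-FX[0],FY[0],0],[-FX[1],FY[1],0],[0,0,-1]]))
def go(xyz,st=None,rot=None):
    "shares for a move to world xyz with tool x = -FX, tool y = FY"
    st=st or ctrl.state();r=R.from_rotvec(st['eef_rot']);rot=rot or RT
    return (r.inv().apply(np.array(xyz)-st['eef_pos'])/.3).round(3),((r.inv()*rot).as_rotvec()/np.deg2rad(45)).round(3)
def red(p):
    h=cv2.cvtColor(p,cv2.COLOR_RGB2HSV);return (((h[...,0]<8)|(h[...,0]>172))&(h[...,1]>150)&(h[...,2]>90)).astype(np.uint8)
E
python3 - <<'E'
from h import *
for n in ['scene','side']:
    m=red(cv2.imread(f'pics/{n}0.png')[:,:,::-1])
    k,l,s,c=cv2.connectedComponentsWithStats(m)
    for i in range(1,k):
        if s[i,4]>25: print(n,s[i],c[i].round(1),ray(n,c[i][1],c[i][0],.07).round(3),wf(ray(n,c[i][1],c[i][0],.07)))
print(go([.50,0.0,.26]), T('wrist',ctrl.state())[2])
E
```

```text
scene [555   1   5   8  34] [557.    4.5] [2.161 0.189 0.07 ] [  373.41656435 -1516.74794655]
scene [535   3   6   9  30] [537.8   7. ] [2.082 0.224 0.07 ] [  392.01688374 -1432.63802856]
scene [546   6   7   8  35] [548.9  10. ] [2.087 0.179 0.07 ] [  349.3197416  -1446.67594012]
scene [ 68  10  29  16 116] [80.5 16.3] [0.643 1.352 0.07 ] [1209.4808407   202.48290913]
scene [281  93   7   7  31] [284.2  96. ] [0.894 0.332 0.07 ] [ 260.95799121 -246.77472203]
scene [455 103  12   7  43] [460.3 105.9] [ 1.256 -0.044  0.07 ] [ -35.46016068 -676.74578404]
scene [297 104   8   7  38] [300.4 107.1] [0.892 0.251 0.07 ] [ 180.95265971 -261.04630154]
scene [483 114  14   9  60] [489.5 118.2] [ 1.266 -0.137  0.07 ] [-124.92162634 -704.88220782]
scene [422 120  10   8  46] [426.6 123.7] [ 1.108 -0.043  0.07 ] [ -64.08458844 -532.02117537]
scene [248 128  27  15 174] [262.2 134.5] [0.722 0.209 0.07 ] [ 105.62375703 -102.57991796]
scene [449 136  13  10  60] [455.3 140.7] [ 1.104 -0.146  0.07 ] [-165.42347624 -548.34937497]
scene [422 151  10   7  30] [427.4 153.5] [ 1.003 -0.136  0.07 ] [-176.0
[... 926 characters left out ...]
1193  38.51039662]
side [398 234  14  16  40] [404.9 242.5] [ 0.569 -0.391  0.07 ] [-512.8090484   -73.45351809]
(array([ 1.601,  1.37 , -0.096]), array([-0.   ,  0.   ,  1.898])) {'intrinsics': array([[374.82474708,   0.        , 280.20310863],
       [  0.        , 374.82474708, 208.14692592],
       [  0.        ,   0.        ,   1.        ]]), 'mount': array([[ 3.79188732e-04,  9.49795396e-01,  3.12871479e-01,
         7.94676154e-02],
       [ 9.99999924e-01, -3.87135142e-04, -3.67228333e-05,
        -7.93066002e-04],
       [ 8.62443665e-05,  3.12871469e-01, -9.49795471e-01,
        -1.41853887e-01],
       [ 0.00000000e+00,  0.00000000e+00,  0.00000000e+00,
         1.00000000e+00]])}
```

Call:
play_rows(
  steps=[
    [[0.1,0.085,0,0,0,0.12,255],[0.2,0.17,0,0,0,0.24,255],[0.3,0.26,0,0,0,0.36,255],[0.4,0.34,0,0,0,0.48,255],[0.5,0.43,0,0,0,0.6,255],[0.6,0.51,0,0,0,0.72,255],[0.7,0.6,0,0,0,0.84,255],[0.8,0.68,0,0,0,0.96,255]],
  ],
)

```text
time_s: 1.77
eef_pos: [0.3272, 0.2637, 0.2317]
eef_rot: [-2.726, 1.56, -0.0]
ft_force: [1.0, 0.9, -0.3]
width: -0.0001
gripper_force: 0.0
```

```bash
python3 - <<'E'
from h import *
s=ctrl.state();print(s['eef_pos'],s['time_s'],go([.50,0.0,.26]))
E
```

```text
[0.32719199 0.26368329 0.23167301] 1.7667 (array([ 1.05 , -0.052, -0.095]), array([-0.001,  0.001,  0.932]))
```

Call:
play_rows(
  steps=[
    [[0.12,-0.01,-0.01,0,0,0.12,255],[0.25,-0.02,-0.03,0,0,0.24,255],[0.37,-0.03,-0.05,0,0,0.36,255],[0.5,-0.03,-0.06,0,0,0.48,255],[0.62,-0.04,-0.08,0,0,0.6,255],[0.75,-0.05,-0.09,0,0,0.72,255],[0.87,-0.05,-0.095,0,0,0.84,255],[0.99,-0.05,-0.095,0,0,0.93,255]],
  ],
)

```text
time_s: 2.43
eef_pos: [0.492, 0.0159, 0.2604]
eef_rot: [-1.987, 2.432, -0.001]
ft_force: [0.6, 0.4, 0.2]
width: 0.0001
gripper_force: 0.0
```

```bash
python3 - <<'E'
from h import *
s=ctrl.state();print(s['eef_pos'],s['eef_rot'],s['time_s'])
p,D=optics.snapshot('wrist');cv2.imwrite('pics/w1.png',p[:,:,::-1])
for t in ['disc_centre','lever_post','paddle','bar_nose','coupling_mid','marker','spare_coupling']:
    for q in tip_of('wrist',t)[:2]:
        w=ray('wrist',*q['centre'],Z[t],s);print(t,np.round(q['centre']),round(q['p'],2),w.round(3),wf(w).round())
m=red(p);k,l,S,c=cv2.connectedComponentsWithStats(m)
for i in range(1,k):
    if S[i,4]>100: print(S[i],c[i],ray('wrist',c[i][1],c[i][0],.07,s))
E
```

```text
[0.49201096 0.01591487 0.26040326] [-1.98741859e+00  2.43150754e+00 -8.97314015e-04] 2.4333
disc_centre [291. 199.] 0.75 [0.606 0.131 0.04 ] [ 6. -5.]
disc_centre [116. 129.] 0.43 [ 0.62  -0.062  0.04 ] [-181.  -58.]
lever_post [270. 235.] 0.73 [0.554 0.1   0.07 ] [-35.  40.]
paddle [ 56. 182.] 0.79 [ 0.551 -0.1    0.067] [-232.    3.]
bar_nose [249. 202.] 0.96 [0.593 0.089 0.028] [-38.  -0.]
coupling_mid [351. 157.] 0.56 [0.674 0.198 0.041] [ 85. -59.]
marker [116. 127.] 0.62 [ 0.639 -0.063  0.   ] [-177.  -76.]
[225 255  18  32 395] [234.26582278 271.03544304] [0.55486162 0.10065308 0.07      ]
```

View pics/w1.png

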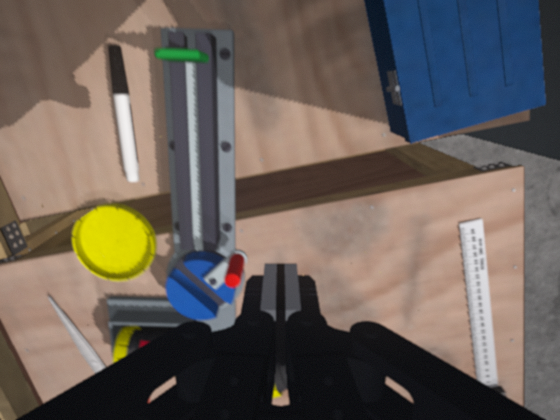

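```bash
sed -i 's/^O=np.*$/O=np.array([.603,.128]);FX=np.array([.213,.977]);FX\/=np.linalg.norm(FX);FY=np.array([-FX[1],FX[0]])/' h.py; python3 - <<'E'
from h import *
s=ctrl.state()
P=lambda x,y,z:[*fw(x,y),z]
print(go(P(-.075,.052,.06),s)); 
# heights near tail of the fixture & toolbox corner, from wrist depth at the current pose
p,D=optics.snapshot('wrist')
for r,c in [(35,172),(35,195),(35,212),(55,183),(100,390),(130,408),(20,372),(80,395)]: 
    w=dep('wrist',r,c,D,s);print(r,c,w.round(3),wf(w).round())
E
```

```text
(array([-0.183, -0.118,  0.667]), array([-0.   ,  0.   ,  0.027]))
35 172 [ 0.56  -0.118  0.041] [-250.  -11.]
35 195 [ 0.54  -0.114  0.04 ] [-250.    9.]
35 212 [ 0.527 -0.113  0.029] [-252.   23.]
55 183 [ 0.545 -0.095  0.087] [-230.    9.]
100 390 [ 0.374 -0.025  0.028] [-198.  191.]
130 408 [ 0.372 -0.001  0.069] [-175.  198.]
20 372 [ 0.381 -0.099  0.018] [-269.  169.]
80 395 [ 0.378 -0.044  0.064] [-216.  183.]
```

Call:
play_rows(
  steps=[
    [[-0.03,-0.02,0.11,0,0,0.005,255],[-0.06,-0.04,0.22,0,0,0.01,255],[-0.09,-0.06,0.33,0,0,0.015,255],[-0.12,-0.08,0.44,0,0,0.02,255],[-0.15,-0.1,0.54,0,0,0.027,255],[-0.17,-0.115,0.62,0,0,0.027,255],[-0.183,-0.118,0.667,0,0,0.027,255],[-0.183,-0.118,0.667,0,0,0.027,255]],
  ],
)

```text
time_s: 3.55
eef_pos: [0.5341, 0.0655, 0.0563]
eef_rot: [1.967, -2.442, -0.004]
ft_force: [0.4, -0.0, 0.4]
width: 0.0001
gripper_force: 0.0
```

```bash
python3 - <<'E'
from h import *
s=ctrl.state();print(s['eef_pos'],wf(s['eef_pos']),s['ft_force'])
print(go([*fw(-.019,.052),.06],s))
p,D=optics.snapshot('scene');cv2.imwrite('pics/s2.png',cv2.resize(p[130:250,170:330,::-1],(800,600)))
E
```

```text
[0.53414171 0.06551305 0.05625521] [-75.72042857  53.96757972] [ 0.44334987 -0.02600149  0.4217062 ]
(array([-0.189, -0.006, -0.013]), array([ 0.007, -0.004, -0.   ]))
```

View pics/s2.png

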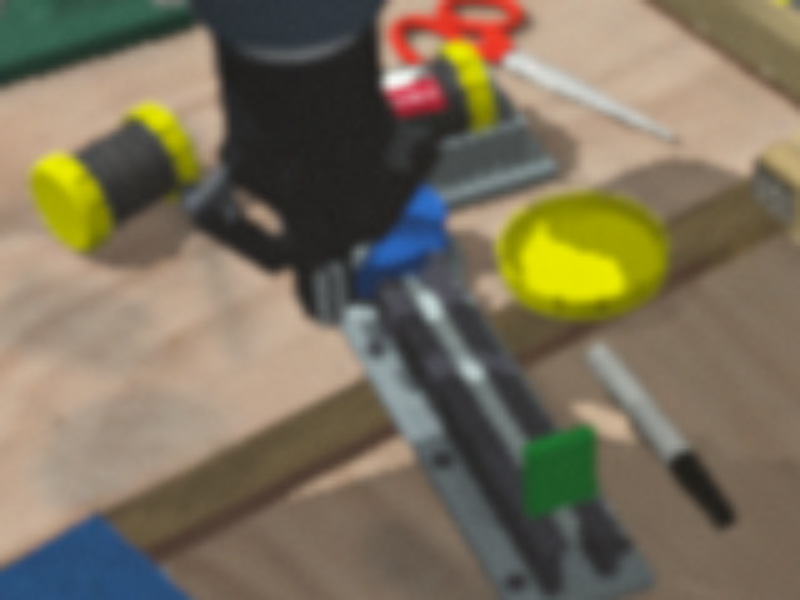

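Call:
play_rows(
  steps=[
    [[-0.015,-0.001,-0.005,0,0,0,255],[-0.03,-0.002,-0.01,0,0,0,255],[-0.045,-0.003,-0.012,0,0,0,255],[-0.06,-0.004,-0.012,0,0,0,255],[-0.075,-0.005,-0.012,0,0,0,255],[-0.09,-0.005,-0.012,0,0,0,255],[-0.105,-0.005,-0.012,0,0,0,255],[-0.12,-0.005,-0.012,0,0,0,255]],
  ],
)

```text
time_s: 4.27
eef_pos: [0.5415, 0.0974, 0.0619]
eef_rot: [1.961, -2.442, -0.004]
ft_force: [-6.6, -5.5, -1.0]
width: -0.0001
gripper_force: 3.2
```

```bash
python3 - <<'E'
from h import *
s=ctrl.state();print(s['eef_pos'],wf(s['eef_pos']),s['ft_force'])
print(go([*fw(-.019,.052),.06],s))
for n in ['scene','side']:
    p,D=optics.snapshot(n);m=red(p);k,l,S,c=cv2.connectedComponentsWithStats(m)
    for i in range(1,k):
        w=ray(n,c[i][1],c[i][0],.07)
        if S[i,4]>5 and abs(wf(w)).max()<90: print(n,S[i],wf(w))
    for q in tip_of(n,'lever_post')[:2]: print(q['p'],wf(ray(n,*q['centre'],.07)))
E
```

```text
[0.54145998 0.09735403 0.06193838] [-43.05133299  53.59974406] [-6.5580971  -5.50961958 -1.02141322]
(array([-0.08 , -0.005,  0.006]), array([ 0.01 , -0.008, -0.004]))
scene [253 146   4   2   7] [ 62.10784661 -58.1482233 ]
scene [253 149   6   4  15] [ 44.38235369 -53.76241958]
0.84 [-17.15127246  51.12577876]
0.42 [-21.82227453  47.44523224]
```

Call:
play_rows(
  steps=[
    [[-0.01,0,0.003,0,0,0,255],[-0.02,0,0.003,0,0,0,255],[-0.03,0,0.003,0,0,0,255],[-0.04,0,0.003,0,0,0,255],[-0.05,0,0.003,0,0,0,255],[-0.06,0,0.003,0,0,0,255],[-0.07,0,0.003,0,0,0,255],[-0.078,0,0.003,0,0,0,255]],
  ],
)

```text
time_s: 5.13
eef_pos: [0.5513, 0.123, 0.0627]
eef_rot: [-1.968, 2.447, -0.001]
ft_force: [-1.8, -2.7, 1.3]
width: -0.0003
gripper_force: 1.0
```

```bash
python3 - <<'E'
from h import *
s=ctrl.state();print(s['eef_pos'],wf(s['eef_pos']),s['ft_force'])
print(go([*fw(-.060,.052),.06],s),go([*fw(-.30,.005),.20],s))
E
```

```text
[0.55128252 0.12302462 0.06265129] [-15.87757821  49.47074701] [-1.81160038 -2.67977283  1.29762597]
(array([0.147, 0.008, 0.009]), array([-0.001,  0.001, -0.002])) (array([ 0.947, -0.15 , -0.458]), array([-0.001,  0.001, -0.002]))
```

Back off, then rise towards behind the paddle, and look down.

Call:
play_rows(
  steps=[
    [[0.05,0,0,0,0,0,255],[0.12,0,-0.02,0,0,0,255],[0.22,0,-0.1,0,0,0,255],[0.32,0,-0.2,0,0,0,255],[0.42,0,-0.29,0,0,0,255],[0.52,0,-0.38,0,0,0,255],[0.62,-0.03,-0.45,0,0,0,255],[0.62,-0.03,-0.46,0,0,0,255]],
  ],
)

```text
time_s: 5.8
eef_pos: [0.5219, -0.0655, 0.2059]
eef_rot: [-1.96, 2.446, -0.011]
ft_force: [0.5, 0.4, 0.9]
width: -0.0001
gripper_force: 0.0
```

```bash
python3 - <<'E'
from h import *
s=ctrl.state();print(s['eef_pos'],wf(s['eef_pos']),s['ft_force'])
p,D=optics.snapshot('wrist');cv2.imwrite('pics/w3.png',p[:,:,::-1])
for t in ['disc_centre','lever_post','paddle','bar_nose','coupling_mid','spare_coupling']:
    for q in tip_of('wrist',t)[:1]:
        w=ray('wrist',*q['centre'],Z[t],s);print(t,np.round(q['centre']),round(q['p'],2),w.round(3),wf(w).round())
m=red(p);k,l,S,c=cv2.connectedComponentsWithStats(m)
for i in range(1,k):
    if S[i,4]>100: print(S[i],c[i],wf(ray('wrist',c[i][1],c[i][0],.07,s)))
print(go([*fw(-.275,.0),.20],s),go([*fw(-.275,.0),.06],s))
E
```

```text
[ 0.52185343 -0.0655445   0.20590163] [-206.38772147   38.05716188] [0.47812576 0.38928851 0.94518901]
paddle [158. 235.] 0.61 [ 0.55  -0.099  0.067] [-233.    4.]
(array([ 0.228, -0.128,  0.021]), array([-0.013,  0.002, -0.006])) (array([ 0.229, -0.123,  0.487]), array([-0.013,  0.002, -0.006]))
```

View pics/w3.png

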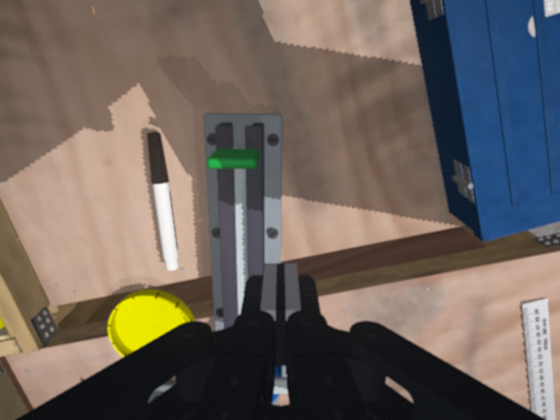

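```bash
python3 - <<'E'
from h import *
im=[]
for n in ['scene','side']:
    p,D=optics.snapshot(n);im.append(cv2.resize(p[130:220,180:270] if n=='scene' else p[140:230,170:260],(400,400),interpolation=cv2.INTER_CUBIC))
    m=red(p);k,l,S,c=cv2.connectedComponentsWithStats(m)
    for i in range(1,k):
        w=wf(ray(n,c[i][1],c[i][0],.07))
        if S[i,4]>15 and abs(w).max()<110: print(n,S[i],w,np.arctan2(-w[0],w[1]))
    for t in ['lever_post','disc_centre']:
        for q in tip_of(n,t)[:1]: print(n,t,q['p'],wf(ray(n,*q['centre'],Z[t])))
cv2.imwrite('pics/s3.png',cv2.hconcat(im)[:,:,::-1])
E
```

```text
scene [218 164   7  16  73] [ 5.10635977 58.04815838] -0.08774178547007369
scene lever_post 0.63 [-250.02519637  -47.82337814]
scene disc_centre 0.95 [-1.64654674  6.08481452]
side [201 182   6  12  45] [ 4.07715289 58.10280195] -0.07005652840680693
side lever_post 0.96 [ 4.77060302 50.66393103]
side disc_centre 0.57 [8.42874247 1.43867688]
```

View pics/s3.png

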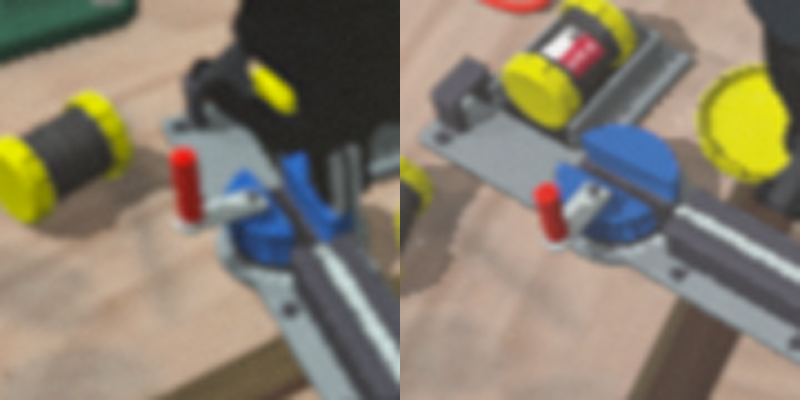

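Call:
play_rows(
  steps=[
    [[0.1,-0.05,0,0,0,0,255],[0.2,-0.1,0,0,0,0,255],[0.23,-0.115,0.03,0,0,0,255],[0.23,-0.112,0.14,0,0,0,255],[0.23,-0.11,0.25,0,0,0,255],[0.23,-0.11,0.36,0,0,0,255],[0.23,-0.11,0.45,0,0,0,255],[0.23,-0.11,0.48,0,0,0,255]],
  ],
)

```text
time_s: 7.12
eef_pos: [0.5337, -0.1351, 0.0518]
eef_rot: [1.964, -2.445, -0.009]
ft_force: [-0.2, 0.1, -1.2]
width: -0.0001
gripper_force: 0.0
```

```bash
python3 - <<'E'
from h import *
s=ctrl.state();print(s['eef_pos'],wf(s['eef_pos']),s['ft_force'])
print(go([*fw(-.238,.003),.063],s),go([*fw(-.07,.003),.063],s))
E
```

```text
[ 0.53368365 -0.13513039  0.05175941] [-271.85664083   11.67589652] [-0.23408534  0.09731015 -1.19983143]
(array([-0.113, -0.028, -0.038]), array([ 0.01 , -0.001, -0.004])) (array([-0.673, -0.027, -0.038]), array([ 0.01 , -0.001, -0.004]))
```

Call:
play_rows(
  steps=[
    [[-0.01,-0.015,-0.02,0,0,0,255],[-0.03,-0.028,-0.03,0,0,0,255],[-0.05,-0.028,-0.03,0,0,0,255],[-0.07,-0.028,-0.03,0,0,0,255],[-0.09,-0.028,-0.03,0,0,0,255],[-0.11,-0.028,-0.03,0,0,0,255],[-0.13,-0.028,-0.03,0,0,0,255],[-0.15,-0.028,-0.03,0,0,0,255]],
  ],
)

```text
time_s: 7.78
eef_pos: [0.5551, -0.093, 0.0659]
eef_rot: [-1.968, 2.448, -0.001]
ft_force: [0.6, -2.8, 1.5]
width: 0.0001
gripper_force: 1.1
```

```bash
python3 - <<'E'
from h import *
s=ctrl.state();print(s['eef_pos'],wf(s['eef_pos']),s['ft_force'])
print(go([*fw(-.07,.003),.063],s))
E
```

```text
[ 0.55508559 -0.09302137  0.06587772] [-226.1551856    -0.26518307] [ 0.57358077 -2.782434    1.4905394 ]
(array([-0.52 ,  0.012,  0.01 ]), array([-0.001, -0.   , -0.002]))
```

Call:
play_rows(
  steps=[
    [[-0.025,0.003,0.005,0,0,0,255],[-0.05,0.006,0.005,0,0,0,255],[-0.075,0.009,0.005,0,0,0,255],[-0.1,0.01,0.005,0,0,0,255],[-0.125,0.01,0.005,0,0,0,255],[-0.15,0.01,0.005,0,0,0,255],[-0.175,0.01,0.005,0,0,0,255],[-0.2,0.01,0.005,0,0,0,255]],
  ],
)

```text
time_s: 8.45
eef_pos: [0.5648, -0.0335, 0.0638]
eef_rot: [1.968, -2.448, -0.0]
ft_force: [1.3, -3.1, -0.2]
width: 0.0003
gripper_force: 1.2
```

Call:
play_rows(
  steps=[
    [[-0.025,0,0,0,0,0,255],[-0.05,0,0,0,0,0,255],[-0.075,0,0,0,0,0,255],[-0.1,0,0,0,0,0,255],[-0.125,0,0,0,0,0,255],[-0.15,0,0,0,0,0,255],[-0.175,0,0,0,0,0,255],[-0.2,0,0,0,0,0,255]],
  ],
)

```text
time_s: 9.12
eef_pos: [0.5778, 0.0251, 0.0639]
eef_rot: [1.968, -2.449, 0.0]
ft_force: [2.0, -2.8, -0.4]
width: -0.0003
gripper_force: 1.2
```

```bash
python3 - <<'E'
from h import *
s=ctrl.state();print(s['eef_pos'],wf(s['eef_pos']),s['ft_force'])
print(go([*fw(-.073,.003),.063],s))
E
```

```text
[0.57778508 0.02506722 0.06390545] [-105.94150581    2.7104356 ] [ 2.0176525  -2.75946047 -0.43236953]
(array([-0.11 ,  0.001,  0.003]), array([-0.   , -0.   , -0.002]))
```

Call:
play_rows(
  steps=[
    [[-0.015,0,0,0,0,0,255],[-0.03,0,0,0,0,0,255],[-0.045,0,0,0,0,0,255],[-0.06,0,0,0,0,0,255],[-0.075,0,0,0,0,0,255],[-0.087,0,0,0,0,0,255],[-0.095,0,0,0,0,0,255],[-0.1,0,0,0,0,0,255]],
  ],
)

```text
time_s: 9.78
eef_pos: [0.5841, 0.054, 0.0639]
eef_rot: [-1.968, 2.448, -0.0]
ft_force: [1.4, -3.2, 0.3]
width: 0.0001
gripper_force: 1.0
```

Call:
play_rows(
  steps=[
    [[-0.003,0,0,0,0,0,255],[-0.005,0,0,0,0,0,255],[-0.008,0,0,0,0,0,255],[-0.01,0,0,0,0,0,255],[-0.012,0,0,0,0,0,255],[-0.014,0,0,0,0,0,255],[-0.016,0,0,0,0,0,255],[-0.016,0,0,0,0,0,255]],
  ],
)

```text
time_s: 10.45
eef_pos: [0.5851, 0.0584, 0.0639]
eef_rot: [-1.968, 2.449, 0.0]
ft_force: [-0.5, -1.6, 1.0]
width: 0.0001
gripper_force: 0.8
```

```bash
python3 - <<'E'
from h import *
s=ctrl.state();print(s['eef_pos'],wf(s['eef_pos']),s['ft_force'])
E
```

```text
[0.58508023 0.05844831 0.06386894] [-71.77257028   2.69324062] [-0.47492369 -1.55842111  1.00072548]
```

Not yet against the stop; push on in small steps until the force rises.

Call:
play_rows(
  steps=[
    [[-0.002,0,0,0,0,0,255],[-0.004,0,0,0,0,0,255],[-0.006,0,0,0,0,0,255],[-0.008,0,0,0,0,0,255],[-0.01,0,0,0,0,0,255],[-0.012,0,0,0,0,0,255],[-0.014,0,0,0,0,0,255],[-0.016,0,0,0,0,0,255]],
  ],
)

```text
time_s: 11.12
eef_pos: [0.5857, 0.0617, 0.0639]
eef_rot: [1.967, -2.447, 0.002]
ft_force: [0.9, -8.7, 0.5]
width: 0.0004
gripper_force: 4.2
```

Call:
play_rows(
  steps=[
    [[-0.001,0,0,0,0,0,255],[-0.002,0,0,0,0,0,255],[-0.003,0,0,0,0,0,255],[-0.004,0,0,0,0,0,255],[-0.005,0,0,0,0,0,255],[-0.005,0,0,0,0,0,255],[-0.005,0,0,0,0,0,255],[-0.005,0,0,0,0,0,255]],
  ],
)

```text
time_s: 11.78
eef_pos: [0.5857, 0.0617, 0.0639]
eef_rot: [1.965, -2.445, 0.003]
ft_force: [0.1, -12.3, 1.2]
width: 0.0002
gripper_force: 5.5
```

Tip has stopped while the force rises: bar is against its stop. Back off, rise, clear.

Call:
play_rows(
  steps=[
    [[0.02,0,0,0,0,0,255],[0.06,0,0,0,0,0,255],[0.12,0,0,0,0,0,255],[0.2,0,-0.06,0,0,0,255],[0.28,0,-0.16,0,0,0,255],[0.36,0,-0.27,0,0,0,255],[0.44,0,-0.38,0,0,0,255],[0.52,0,-0.48,0,0,0,255]],
  ],
)

```text
time_s: 12.45
eef_pos: [0.5523, -0.0888, 0.2099]
eef_rot: [-1.968, 2.447, 0.0]
ft_force: [1.5, 0.0, -0.8]
width: -0.0002
gripper_force: 0.0
```

Call:
play_rows(
  steps=[
    [[0.08,0.08,-0.03,0,0,0,255],[0.15,0.15,-0.06,0,0,0,255],[0.2,0.25,-0.1,0,0,0,255],[0.2,0.35,-0.12,0,0,0,255],[0.2,0.4,-0.12,0,0,0,255],[0.2,0.4,-0.12,0,0,0,255],[0.2,0.4,-0.12,0,0,0,255],[0.2,0.4,-0.12,0,0,0,255]],
  ],
)

```text
time_s: 13.12
eef_pos: [0.423, -0.1205, 0.2437]
eef_rot: [-1.968, 2.448, 0.001]
ft_force: [0.8, 0.6, 0.2]
width: -0.0001
gripper_force: 0.0
```

```bash
python3 - <<'E'
from h import *
s=ctrl.state();print(s['eef_pos'],s['ft_force'],s['time_s'])
im=[]
for n in ['scene','side']:
    p,D=optics.snapshot(n);im.append(cv2.resize(p[120:250,180:310] if n=='scene' else p[120:250,150:280],(400,400),interpolation=cv2.INTER_CUBIC))
    for t in ['paddle','coupling_mid','lever_post','spare_coupling','cap','marker']:
        for q in tip_of(n,t)[:1]: w=ray(n,*q['centre'],Z[t]);print(n,t,round(q['p'],2),w.round(3),wf(w).round())
cv2.imwrite('pics/f.png',cv2.hconcat(im)[:,:,::-1])
E
```

```text
[ 0.42303266 -0.12047505  0.24371374] [0.77411275 0.56243675 0.22760942] 13.1167
scene paddle 0.59 [0.593 0.074 0.067] [-55.  -2.]
scene coupling_mid 0.63 [0.674 0.2   0.041] [ 86. -54.]
scene spare_coupling 0.77 [0.526 0.263 0.   ] [115. 104.]
scene cap 0.75 [0.701 0.068 0.   ] [ -37. -108.]
scene marker 0.55 [ 0.636 -0.079  0.   ] [-195.  -76.]
side paddle 0.76 [0.594 0.084 0.067] [-45.  -1.]
side coupling_mid 0.59 [0.674 0.19  0.041] [ 76. -56.]
side lever_post 0.79 [0.559 0.144 0.07 ] [ 6. 46.]
side spare_coupling 0.9 [0.525 0.257 0.   ] [109. 104.]
side cap 0.76 [0.697 0.075 0.   ] [ -32. -104.]
side marker 0.55 [ 0.634 -0.064  0.   ] [-181.  -71.]
```

View pics/f.png

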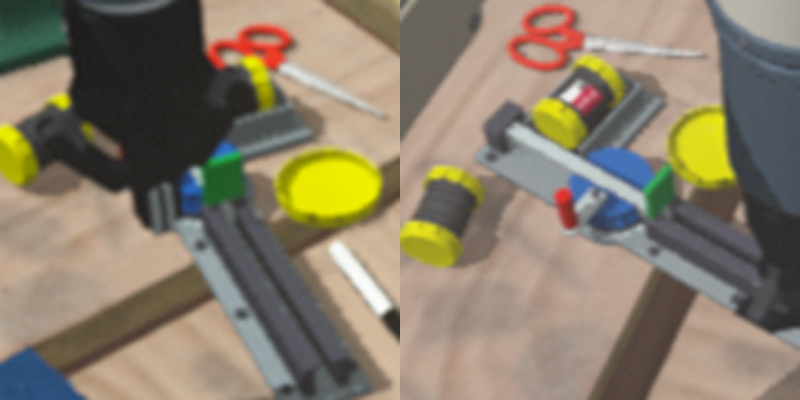

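The side view shows the bar through the slot, across the front of the coupling and into the keeper (crop (500,125)). The paddle is at fixture x of about -50 to -55 mm, where home is -58 mm. The arm is clear, so I'm handing in.

```bash
python3 -c "
from station import ctrl
print(ctrl.finish_job())"
```

```text
the job is handed in; nothing more can be done
None
```

The coupling is locked in: I turned the disc into line and pushed the bar against its stop, nose in the keeper, leaving the arm clear; the job was handed in at about 13 s, and its verdict was not shown.

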